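Close the pressure cooker: lower the lid through its gaps and push it round to lock

ROBOT

A 6-joint arm with a two-finger parallel gripper is mounted at the origin on a cart in front of the work surface, level with it; the furniture and walls round the work are solid. World frame = base frame: x ahead of the robot, y to its left, z up, the work surface at z = 0. Lengths are in mm, angles in rad, forces in N, time in s.
With the tool pointing down it reaches from about 350 to 725 mm from the base axis. Payload 6 kg.
Tool frame: the origin (TCP) lies between the finger pads; the fingertips stand robot.nose_length ahead of it and the grasp point (between the pads) lies 3 mm ahead of it (robot.nose_length is the distance from the TCP to the fingertips, in mm); x points along the fingers, z is the direction in which the jaws open and shut, and the axes are right-handed (so a half turn about x gives the same grasp; the last joint's range is limited). The gripper opens to 85 mm and grips with 20 to 120 N. Pads are 22 mm wide; open, the fingers measure 114 mm over their backs; the gripper's body (76 mm by 85 mm) begins 54 mm behind the grasp point. The pads swing forward as they close: fully open they stand 13 mm farther back than shut.
Start: joints at [-0.886, 0.04, 0.085, 0, -1.615, -0.334], TCP at [206.199, -563.434, 253.261] pointing down, gripper open.
Joint ranges: [-2.56, 2.56], [-1.29, 2.01], [-1.08, 1.49], [-3.29, 1.98], [-2.81, -0.18], [-2.99, 2.99]. Speed limits (rad/s): [2.57, 2.57, 3.01, 3.14, 3.14, 3.14].

INTERFACE

Orientations are given as a 3x3 rotation matrix whose columns are the frame's x, y, z axes.
In Python, from cell import robot gives the robot as it stands.
- The arm moves only by the tool move_arm, never from a script. Its argument "motion" is a list of rows, each a list of 5 numbers: the shift along the world's x, y, z in m, then the turn about the world's z in degrees, then the opening, from 0 (shut) to 1 (fully open). A call has 1 to 12 rows; each row is the pose to reach, as a shift and turn from the pose commanded when the call began; what a row does not reach only later rows make up. A row lasts 1/10 s, in which the tool goes at most 50 mm and 8.59 degrees, less where a joint would pass 70% of its speed; a pose out of reach is approached as far as the arm can. A call with a gripper value outside its range is refused whole. The fingers move at their own pace and stop on an object; the grip force is fixed at half the most. Time passes only in rows, so rows that repeat a pose let the fingers close. It gives the time, the measured TCP pose, the force and the opening at its end, in the units of the state.
- robot.sense(): the state, without advancing time (a new reading comes with each control period).
- robot.grab_frame(name): name is "scene" or "top"; returns the picture (400x640x3 uint8, blue, green, red); there is no depth.
- robot.get_calibration(name): a dict with "K" (3x3 intrinsics, pixels), "D" ([k1, k2, p1, p2, k3] as OpenCV has them; the pictures are not rectified), "cam_to_world" (4x4, takes a point from camera to world coordinates). Camera axes: x right, y up, looking along -z (the intrinsics and any distortion apply to the point x, -y, -z); pixel columns grow to the right and rows downward; lengths in mm; the calibration is good to about 2 mm. A picture is of the moment at which its call begins. get_calibration takes no time and is no camera call.
- robot.finish_job(): hands the job in, once; it reports no verdict.
The state is a dict: "t": time; "qpos": joint angles; "dq": joint speeds; "tau": joint torques, N m; "tcp_pos": TCP position; "eef_rot": TCP orientation; "ft_force": force on the tool from outside, world axes, zero at the start; "ft_torque": the same for the moment, N m; "opening": opening from 0.0 (shut) to 1.0 (fully open).
Only numpy, scipy, OpenCV 4.12 (cv2) and the standard library are available. Lean on these libraries where they do the work, as an engineer would, in place of code of your own. Each camera call takes 0.05 s, during which the arm holds its last target. There are 200 camera calls.

TASK

The loaded pressure cooker has to be closed for cooking. Gently lower the lid onto the pot so that its lugs drop through the gaps in the pot's flange, with the lid's handle an eighth of a turn short of the pot's long handle, on the clockwise side as seen from above; then push the lid's handle counter-clockwise until it stands in line right above the pot's, with the lugs fully home under the flange. Leave the pot standing about where it is and do not disturb the teaspoon, spice jar and tuna tin beside it.

Things in the scene. Friction and masses are not known exactly. Their poses are not given: they have to be found in the camera images.
- pot: Open stainless pressure-cooker pot with potatoes in it, 174 mm outer diameter, rim 115 mm above its underside, 3.5 kg, standing on the worktop. Origin: centre of its underside; z up; x along its long black handle, which spans 98 to 205 mm from the axis, is 26 mm wide and 76 to 97 mm above the underside. A short loop handle reaches 133 mm out on the -x side.
- pot_rim (a point): Centre of the rim, 115 mm above the pot's origin, axes as the pot. The rim has 4 outward flange segments, 50 degrees wide, centred on its +x, +y, -x, -y axes, 6 mm thick, out to radius 96 mm; the gaps between are 40 degrees, centred at 45, 135, 225, 315. A stop under the counter-clockwise end of each segment (from above) halts a lug at the segment's middle and bars turning the other way.
- lid: Stainless bayonet lid, 206 mm diameter, 0.45 kg, lying rim down right of the pot. Origin: centre of its lower edge; z up; x along its long black handle (108 to 205 mm from the axis, 26 mm wide, 3 to 25 mm above the lower edge). Skirt inside radius 99 mm (flange + 3). Its flat ceiling, 14 mm above the lower edge, rests on the pot's rim when seated: origin then 101 mm above the pot's.
- lid_lugs (a point): Centre of the ring of 4 inward lugs, 4 mm above the lid's lower edge, axes as the lid. Lugs: 30 degrees wide, centred on the x and y axes, 4 mm thick, inwards to radius 90 mm. They drop through the gaps when the lid's x is 45 (+-5) degrees clockwise from the pot's x, seen from above; 45 degrees counter-clockwise from there they are home under the flange at the stops.
- pot_handle (a point): Point on the top face of the pot's long handle, 130 mm from the pot's axis, 97 mm above its underside.
- lid_handle (a point): Point at mid-height in the lid's long handle, 130 mm from the lid's axis, 14 mm above the lid's lower edge; it comes right above pot_handle when the lid is locked.
- lid_grip (a point): Middle of the black bar grip on top of the lid, on its axis, 44 mm above its lower edge, axes as the lid. The bar is 52 mm long (along x), 24 mm wide (along y) and spans 27 to 57 mm above the lower edge; the steel dome under it is 24 mm high.
- teaspoon: Steel teaspoon, 130 x 26 x 11 mm, on the worktop; origin under its middle. A bystander.
- spice_jar: Spice jar with a red cap, 45 mm diameter, 109 mm tall; origin at the centre of its underside. A bystander.
- tin_tuna: Low round food tin, 86 mm diameter, 40 mm tall; origin at the centre of its underside. A bystander.

How it is judged (in metres and radians):
On the way:
1. the lid lies flat on the pot with its lugs down in the gaps, its handle still well short of the pot's handle (horizontal distance between lid and pot below 0.006 m and z of lid in the frame of pot between 0.097 and 0.105 m and horizontal distance between lid_handle and pot_handle above 0.04 m), for 0.1 s.
At the end, for the whole second after the job is handed in: The lid is seated on the pot (centres within 6 mm, its lower edge 97 to 105 mm above the pot's underside, so that the lugs are below the flange) and turned home (the handles' points within 12 mm of each other horizontally); pot and lid are upright and at rest (horizontal distance between lid and pot below 0.006 m and z of lid in the frame of pot between 0.097 and 0.105 m and horizontal distance between lid_handle and pot_handle below 0.012 m and linear speed of each of lid, pot below 0.02 m/s and angle between pot's own z axis and vertical below 0.05 rad); the robot touches nothing.
It fails at once if the lid is dropped or slammed onto the pot (faster than 0.35 m/s within about 3 cm above its seat) (horizontal distance between lid and pot below 0.03 m and z of lid in the frame of pot below 0.13 m and linear speed of lid above 0.35 m/s).
It fails at once if the pot is dragged more than 5 cm or tipped (distance of pot from where it was at the start of the episode above 0.05 m or angle between pot's own z axis and vertical above 0.15 rad).
It fails at once if the teaspoon is shifted more than 2 cm (distance of teaspoon from where it was at the start of the episode above 0.02 m).
It fails at once if the spice jar is shifted more than 2 cm (distance of spice_jar from where it was at the start of the episode above 0.02 m).
It fails at once if the tuna tin is shifted more than 2 cm (distance of tin_tuna from where it was at the start of the episode above 0.02 m).
It also fails if it takes over 51 s, if anything falls off the work surface, if the arm or the gripper's body presses on something with over 40 N, if the wrist force passes 120 N, or if a joint passes its speed limit or range.

## Working session

There is one attempt and no reset: what is moved stays moved. The work goes in short steps, Python scripts to look and compute and a tool call to move; the robot and the scene stay as the last step left them, time stands still between calls to the robot, and variables do not carry over. Pictures are saved under pics/ and viewed, about 8 in all and at most 12, crops included, and the job is handed in when it is done.

Besides the shell and the picture viewer there is one more tool, called after "Emit:" as a command line: name --pt "numbers of a row" for each row, then --argument value for the rest. move_arm: Moves the arm, as the interface text tells. Its arguments: {"type":"object","properties":{"motion":{"type":"array"}},"required":["motion"]}

```bash
mkdir -p pics; python3 - <<'E'
from cell import robot
import cv2,numpy as np
s=robot.sense();print(s['t'],s['tcp_pos'],s['eef_rot'],s['opening'],robot.nose_length)
for n in("scene","top"):
    cv2.imwrite(f"pics/{n}0.png",robot.grab_frame(n)); c=robot.get_calibration(n);print(n,np.round(c['K'],1),c['D'],np.round(c['cam_to_world'],3))
E
```

```text
0.0 [ 206.16922469 -563.14886705  252.27144137] [[-6.81082997e-04 -9.39099680e-01 -3.43644186e-01]
 [ 1.63560953e-03 -3.43644852e-01  9.39098259e-01]
 [-9.99998430e-01  7.75361529e-05  1.77005105e-03]] 0.9991701162418127 22.0
scene [[423.2   0.  319.5]
 [  0.  423.2 202.5]
 [  0.    0.    1. ]] [-0.08282115  0.          0.          0.          0.        ] [[-8.92000e-01  2.02000e-01 -4.03000e-01  1.45419e+02]
 [-4.51000e-01 -3.88000e-01  8.04000e-01  7.61029e+02]
 [ 6.00000e-03  8.99000e-01  4.37000e-01  5.19650e+02]
 [ 0.00000e+00  0.00000e+00  0.00000e+00  1.00000e+00]]
top [[444.    0.  315.6]
 [  0.  444.  206.3]
 [  0.    0.    1. ]] [-0.03217239  0.          0.          0.          0.        ] [[ 4.000000e-03  9.990000e-01 -4.600000e-02  4.812740e+02]
 [-1.000000e+00  3.000000e-03 -2.300000e-02 -4.737000e+01]
 [-2.300000e-02  4.600000e-02  9.990000e-01  1.302793e+03]
 [ 0.000000e+00  0.000000e+00  0.000000e+00  1.000000e+00]]
```

View pics/top0.png

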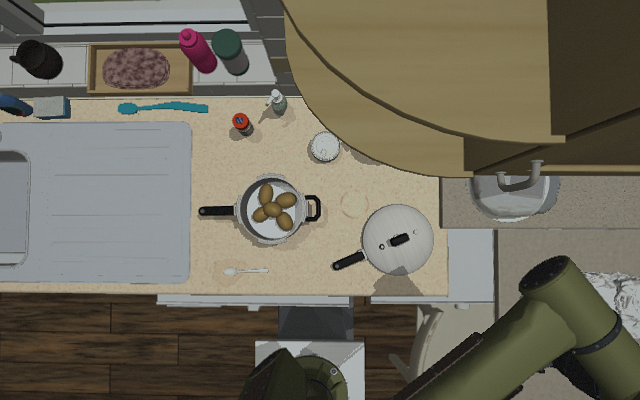

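View pics/scene0.png

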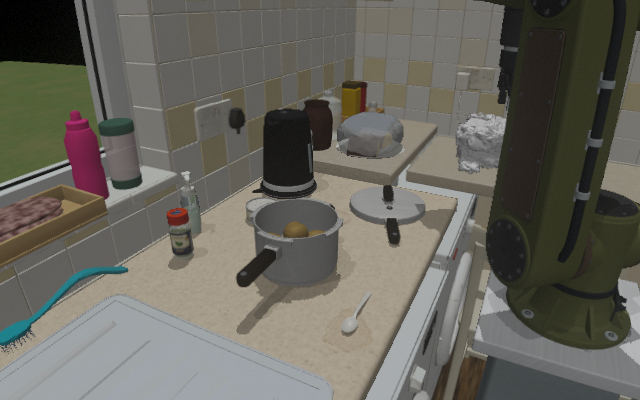

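```bash
cat > h.py <<'E'
import cv2,numpy as np
from cell import robot
def ray(n,uv):
    c=robot.get_calibration(n);M=np.array(c['cam_to_world'])
    p=cv2.undistortPoints(np.float64(uv).reshape(-1,1,2),np.array(c['K']),np.array(c['D'])).reshape(-1,2)
    d=np.c_[p[:,0],-p[:,1],-np.ones(len(p))]@M[:3,:3].T
    return M[:3,3],d
def plane(n,uv,z):
    o,d=ray(n,uv); return (o+d*((z-o[2])/d[:,2])[:,None])[:,:2]
def proj(n,P):
    c=robot.get_calibration(n);M=np.linalg.inv(np.array(c['cam_to_world']))
    q=np.atleast_2d(P)@M[:3,:3].T+M[:3,3]; q=q*[1,-1,-1]
    return cv2.projectPoints(q,np.zeros(3),np.zeros(3),np.array(c['K']),np.array(c['D']))[0].reshape(-1,2)
def dark(img,box,th=60,amin=15):
    x0,y0,x1,y1=box; m=(img[y0:y1,x0:x1].max(2)<th).astype(np.uint8)
    n,l,st,ce=cv2.connectedComponentsWithStats(m)
    for i in range(1,n):
        if st[i,4]>=amin:
            ys,xs=np.nonzero(l==i); P=np.c_[xs,ys]+[x0,y0]; mu=P.mean(0); w,v=np.linalg.eigh(np.cov(P.T))
            t=(P-mu)@v[:,1]; yield mu,st[i,4],mu+v[:,1]*t.min(),mu+v[:,1]*t.max()
E
python3 - <<'E'
from h import *
im=cv2.imread("pics/top0.png")
for nm,b,z in(("pot",(190,170,330,250),95),("lid",(325,195,440,285),25)):
    for mu,a,e0,e1 in dark(im,b): print(nm,a,mu.round(1),e0.round(1),e1.round(1),plane("top",[mu,e0,e1],z).round(0).tolist())
# red cap, tin guess
print("jar",plane("top",[[240,118]],109),"tin",plane("top",[[324,144]],40),"spoon",plane("top",[[224,272],[268,269]],5))
a=cv2.resize(im[170:290,190:440],None,fx=3.2,fy=3.2,interpolation=cv2.INTER_CUBIC); cv2.imwrite("pics/c1.png",a)
E
```

```text
pot 153 [261.9 183.7] [283.4 175.3] [244.5 190.5] [[599.0, 128.0], [622.0, 69.0], [580.0, 175.0]]
pot 184 [313.9 208.2] [313.8 195. ] [314. 221.] [[532.0, -15.0], [568.0, -15.0], [497.0, -16.0]]
pot 304 [216.9 210.6] [233. 210.] [198.9 211.2] [[525.0, 251.0], [526.0, 206.0], [523.0, 301.0]]
pot 29 [258.4 234.3] [265.2 239.1] [251.2 229.2] [[460.0, 136.0], [447.0, 117.0], [474.0, 156.0]]
lid 156 [398.9 239.2] [407.5 235.7] [390.3 242.7] [[447.0, -257.0], [457.0, -282.0], [437.0, -232.0]]
lid 269 [348.5 260.2] [362.9 254.2] [332.5 266.8] [[386.0, -113.0], [404.0, -154.0], [367.0, -67.0]]
jar [[777.53379854 187.75996316]] tin [[718.64773173 -41.80375636]] spoon [[347.94380614 249.5878712 ]
 [357.7278631  120.39977778]]
```

View pics/c1.png

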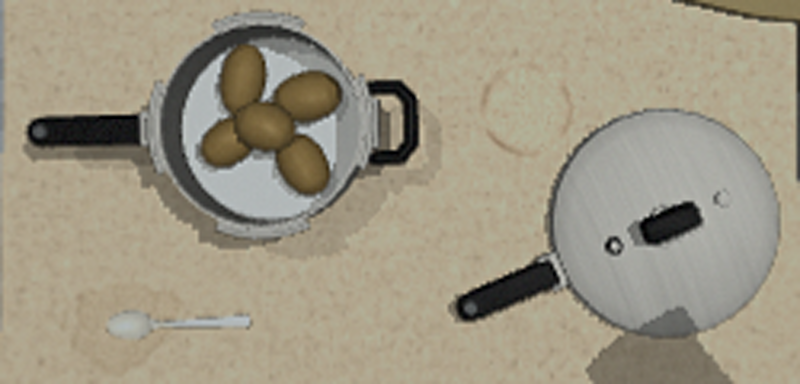

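```bash
cat >> h.py <<'E'
def circ(n,im,c,z,r,angs,w=10):
    """radial edge of saturation near radius r about c on plane z; fits a circle centre"""
    S=cv2.GaussianBlur(cv2.cvtColor(im,cv2.COLOR_BGR2HSV)[...,1].astype(np.float32),(0,0),.7)
    rr=np.arange(r-w,r+w,.5); pts=[]
    for a in np.radians(angs):
        P=np.c_[c[0]+rr*np.cos(a),c[1]+rr*np.sin(a),np.full(len(rr),z)]
        uv=proj(n,P).astype(np.float32); s=cv2.remap(S,uv[:,:1],uv[:,1:],cv2.INTER_LINEAR).ravel()
        g=np.gradient(s); i=g.argmax(); 
        if g[i]>1: pts.append(P[i,:2])
    pts=np.array(pts)
    from scipy.optimize import least_squares
    f=least_squares(lambda x:np.hypot(*(pts-x[:2]).T)-x[2],[*c,r],loss='soft_l1').x
    return f,len(pts),np.std(np.hypot(*(pts-f[:2]).T)-f[2])
E
python3 - <<'E'
from h import *
im=cv2.imread("pics/top0.png")
c=plane("top",[[271.4,209.1]],115)[0];print(c)
A=np.r_[[k+b for b in(0,90,180,270) for k in range(-20,21,2)]]+92
for _ in range(3):
    f,n,s=circ("top",im,c,114,96,A);c=f[:2];print("pot",f,n,s)
print("pot yaw",np.degrees(np.arctan2(*(plane("top",[[216.9,210.6]],95)[0]-c)[::-1])))
print("loop yaw",np.degrees(np.arctan2(*(c-plane("top",[[313.9,208.2]],90)[0])[::-1])))
c=plane("top",[[397.8,239.5]],10)[0]
for _ in range(3):
    f,n,s=circ("top",im,c,10,103,np.arange(-30,330,4));c=f[:2];print("lid",f,n,s)
print("grip",plane("top",[[398.9,239.2]],55)); h=plane("top",[[348.5,260.2]],22)[0];print(h,np.hypot(*(h-c)),"lid yaw",np.degrees(np.arctan2(*(h-c)[::-1])))
E
```

```text
[528.33274865  98.45128001]
pot [529.66482935  98.51034278  96.49412535] 84 3.047408854121459
pot [529.64972786  98.46531077  96.53002219] 84 3.132527396561927
pot [529.59799084  98.67816542  96.40525002] 84 3.150222302032527
pot yaw 91.93258294095581
loop yaw 91.31355779357635
lid [ 447.08691068 -254.21251882  103.43712287] 88 0.9692564532302381
lid [ 447.30954088 -254.25821594  103.48248729] 88 1.1586315660217141
lid [ 447.03505426 -254.1814093   103.46136539] 89 1.2577828118074612
grip [[ 447.74279894 -252.26602405]]
[ 386.05985498 -113.2273829 ] 153.577382725205 lid yaw 113.39279105816021
```

Emit:
move_arm --pt "0.022 0.028 0 8.5 1" --pt "0.044 0.056 0 17 1" --pt "0.066 0.085 0 25.5 1" --pt "0.088 0.113 0 34 1" --pt "0.11 0.141 0 42.5 1" --pt "0.132 0.169 0 51 1" --pt "0.154 0.197 0 59.5 1" --pt "0.176 0.226 0 68 1" --pt "0.198 0.254 0 76.5 1" --pt "0.22 0.282 -0.03 85 1" --pt "0.241 0.31 -0.06 93 1" --pt "0.241 0.31 -0.09 93 1"

```text
t: 1.3
tcp_pos: [448.7, -250.6, 161.6]
eef_rot: [[-0.0, 0.399, -0.917], [0.001, -0.917, -0.399], [-1.0, -0.001, -0.0]]
ft_force: [-0.0, -0.4, 0.2]
opening: 0.996
```

Emit:
move_arm --pt "0 0 -0.03 0 1" --pt "0 0 -0.06 0 1" --pt "0 0 -0.06 0 1" --pt "0 0 -0.06 0 1"

```text
t: 1.7
tcp_pos: [447.1, -253.7, 103.8]
eef_rot: [[-0.001, 0.392, -0.92], [-0.001, -0.92, -0.392], [-1.0, 0.0, 0.001]]
ft_force: [-0.4, 0.3, 0.7]
opening: 1.005
```

```bash
python3 - <<'E'
from h import *
s=robot.sense();print(s['t'],s['tcp_pos'],s['ft_force'])
a=robot.grab_frame("scene")[150:290,300:460];b=robot.grab_frame("top")[190:290,320:440]
cv2.imwrite("pics/c2.png",np.hstack([cv2.resize(a,(400,350)),cv2.resize(b,(400,350))]))
E
```

```text
1.7 [ 447.07871814 -253.668592    103.77132605] [-0.36539561  0.31667864  0.70140681]
```

View pics/c2.png

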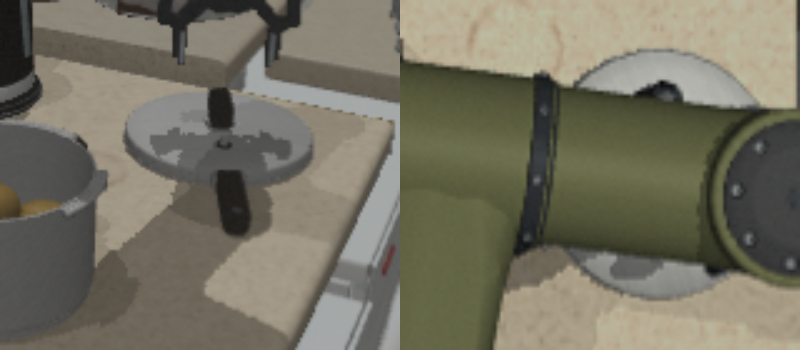

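The scene view shows the open fingers straddling the bar grip (grip near (388,187) in the full image). In the top view the forearm hides the grip. I'll lower and close.

Emit:
move_arm --pt "0 0 -0.03 0 1" --pt "0 0 -0.052 0 1" --pt "0 0 -0.052 0 1" --pt "0 0 -0.052 0 0" --pt "0 0 -0.052 0 0" --pt "0 0 -0.052 0 0" --pt "0 0 -0.052 0 0" --pt "0 0 -0.052 0 0" --pt "0 0 -0.052 0 0" --pt "0 0 -0.052 0 0"

```text
t: 2.8
tcp_pos: [447.7, -253.7, 52.4]
eef_rot: [[0.001, 0.393, -0.92], [-0.001, -0.92, -0.393], [-1.0, 0.001, -0.001]]
ft_force: [-1.9, 0.9, 5.8]
opening: 0.268
```

Emit:
move_arm --pt "0 0 0.01 0 0" --pt "0 0 0.03 0 0" --pt "0 0 0.06 0 0" --pt "0 0 0.1 0 0" --pt "0 0 0.14 0 0" --pt "0 0 0.155 0 0" --pt "0 0 0.155 0 0" --pt "0 0 0.155 0 0"

```text
t: 3.6
tcp_pos: [446.6, -252.8, 203.9]
eef_rot: [[-0.003, 0.392, -0.92], [0.002, -0.92, -0.392], [-1.0, -0.003, 0.002]]
ft_force: [0.0, -0.2, -4.3]
opening: 0.268
```

Emit:
move_arm --pt "0.004 0.015 0 -3.5 0" --pt "0.012 0.05 0 -9.5 0" --pt "0.02 0.085 0 -16 0" --pt "0.028 0.12 0 -22.5 0" --pt "0.036 0.155 0 -29 0" --pt "0.044 0.19 0 -35.5 0" --pt "0.053 0.225 0 -42 0" --pt "0.061 0.26 0 -48.5 0" --pt "0.069 0.295 0 -55 0" --pt "0.077 0.33 0 -61.5 0" --pt "0.0825 0.352 0 -66.5 0" --pt "0.0825 0.352 0 -66.5 0"

```text
t: 4.8
tcp_pos: [528.8, 100.8, 202.2]
eef_rot: [[-0.006, -0.686, -0.727], [-0.002, -0.727, 0.686], [-1.0, 0.005, 0.003]]
ft_force: [-0.4, -0.4, -4.5]
opening: 0.271
```

Emit:
move_arm --pt "0 0 0 0 0" --pt "0 0 0 0 0" --pt "0 0 0 0 0"

```text
t: 5.1
tcp_pos: [529.4, 97.7, 205.7]
eef_rot: [[-0.001, -0.687, -0.726], [-0.0, -0.726, 0.687], [-1.0, 0.001, 0.0]]
ft_force: [0.1, -0.5, -3.5]
opening: 0.266
```

```bash
python3 - <<'E'
from h import *
s=robot.sense();print(s['t'],s['tcp_pos'],s['ft_force'],s['opening'],s['eef_rot'][:,2])
a=robot.grab_frame("scene");b=robot.grab_frame("top")
cv2.imwrite("pics/s3.png",a);cv2.imwrite("pics/t3.png",b)
cv2.imwrite("pics/c3.png",np.hstack([cv2.resize(a[120:300,200:400],(400,360)),cv2.resize(b[130:310,190:390],(400,360))]))
E
```

```text
5.1 [529.41513532  97.68894954 205.6522938 ] [ 0.08902885 -0.48737461 -3.54853167] 0.2662829206034993 [-7.26198282e-01  6.87485183e-01  4.22443967e-04]
```

View pics/c3.png

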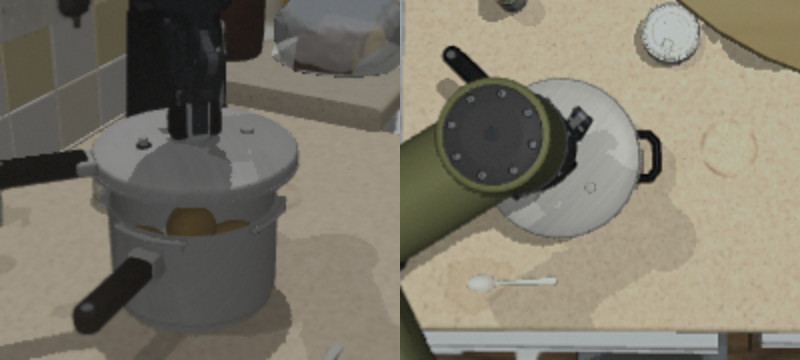

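```bash
python3 - <<'E'
from h import *
b=cv2.imread("pics/t3.png")
c=np.array([529.4,97.7])
for z in(163,):
  for _ in range(3):
    f,n,s=circ("top",b,c,z,103,np.arange(-180,5,4),w=9);c=f[:2];print("lid",f,n,s)
for mu,a,e0,e1 in dark(b,(205,145,236,175)): print(a,mu,e0,e1,plane("top",[mu,e0,e1],170).round(1).tolist(),[np.degrees(np.arctan2(*(p-[529.4,98])[::-1])) for p in plane("top",[mu,e0,e1],170)])
E
```

```text
lid [527.7433609   96.41408147 103.43400961] 47 0.9229754420157
lid [527.73904192  96.32485748 103.37691844] 47 1.224745785955588
lid [527.82953754  96.20025533 103.28463358] 47 1.2042547349323636
189 [221.46031746 162.35449735] [230.7864907  170.52622019] [212.46333096 154.47121252] [[646.6, 222.3], [625.3, 197.7], [667.1, 246.1]] [np.float64(46.700929091491254), np.float64(46.11429953423933), np.float64(47.09072226251467)]
16 [231.8125 173.5   ] [235.12833636 173.12007786] [227.00581379 174.05074085] [[617.6, 195.0], [618.6, 186.4], [616.2, 207.4]] [np.float64(47.70100277888025), np.float64(44.72710695207117), np.float64(51.58068699139551)]
```

```bash
python3 - <<'E'
from h import *
im=cv2.imread("pics/top0.png");im3=cv2.imread("pics/t3.png")
S=cv2.cvtColor(im,cv2.COLOR_BGR2HSV)[...,1].astype(np.float32)
rr=np.arange(70,112,1.)
c=np.array([529.6,98.6])
for b in(0,90,180,270):
    acc=0
    for k in np.arange(-18,19,2):
        a=np.radians(b+k+91.8);P=np.c_[c[0]+rr*np.cos(a),c[1]+rr*np.sin(a),np.full(len(rr),114.)]
        uv=proj("top",P).astype(np.float32);acc=acc+cv2.remap(S,uv[:,:1],uv[:,1:],cv2.INTER_LINEAR).ravel()/19
    print(b,acc[18:].round(0).astype(int))
# handle width centre line and ends in px
for m,a,e0,e1 in dark(im,(190,195,240,225)): print(m,plane("top",[m,e0+[.5,0],e1-[.5,0]],92))
for m,a,e0,e1 in dark(im,(300,190,330,230)): print(m,plane("top",[m],88))
m=(im[195:225,300:335].max(2)<60);xs=np.nonzero(m.any(0))[0]+300;print(xs.min(),xs.max(),plane("top",[[xs.max()+.5,208]],85))
E
```

```text
0 [ 9  8  8  7  8  8  8 10 14 21 28 32 33 33 33 33 35 40 46 50 49 47 47 51]
90 [ 8  7  8  8  8 11 17 27 39 49 53 53 52 51 51 51 52 52 52 52 52 52 52 52]
180 [ 8  9  9  8  8  8  9 12 16 23 28 33 39 48 54 55 55 54 55 56 57 57 57 57]
270 [ 8  8  8  8  8  8 10 20 33 43 48 51 51 51 51 51 51 50 50 49 49 49 49 50]
[216.89473684 210.55921053] [[524.68472491 251.54602552]
 [526.36928989 205.52509247]
 [522.80434633 302.76837377]]
[313.92934783 208.16304348] [[532.39086077 -15.05423179]]
300 320 [[533.02866078 -33.01773643]]
```

Lid is held level above the pot at about the right yaw (lid 46.7°, pot 91.8°). The lid centre (527.8, 96.2) needs about +2 mm in x and y to sit over the pot centre (529.8, 98.6).

Emit:
move_arm --pt "0.002 0.002 0 0 0" --pt "0.002 0.002 -0.01 0 0" --pt "0.002 0.002 -0.02 0 0" --pt "0.002 0.002 -0.03 0 0" --pt "0.002 0.002 -0.034 0 0" --pt "0.002 0.002 -0.034 0 0" --pt "0.002 0.002 -0.034 0 0"

```text
t: 5.9
tcp_pos: [531.8, 100.5, 172.5]
eef_rot: [[0.0, -0.687, -0.727], [-0.0, -0.727, 0.687], [-1.0, -0.0, -0.0]]
ft_force: [0.0, -0.1, -3.8]
opening: 0.269
```

Emit:
move_arm --pt "0 0 -0.003 0 0" --pt "0 0 -0.006 0 0" --pt "0 0 -0.008 0 0" --pt "0 0 -0.008 0 0"

```text
t: 6.3
tcp_pos: [531.5, 100.5, 163.8]
eef_rot: [[-0.001, -0.687, -0.727], [-0.0, -0.727, 0.687], [-1.0, 0.001, 0.0]]
ft_force: [0.2, -0.8, -3.9]
opening: 0.27
```

Emit:
move_arm --pt "0 0 -0.003 0 0" --pt "0 0 -0.005 0 0" --pt "0 0 -0.006 0 0" --pt "0 0 -0.006 0 0"

```text
t: 6.7
tcp_pos: [531.6, 100.5, 158.0]
eef_rot: [[-0.0, -0.687, -0.727], [-0.0, -0.727, 0.687], [-1.0, 0.0, 0.0]]
ft_force: [0.5, -0.2, -2.6]
opening: 0.271
```

Emit:
move_arm --pt "0 0 -0.002 0 0" --pt "0 0 -0.004 0 0" --pt "0 0 -0.004 0 0"

```text
t: 7.0
tcp_pos: [531.5, 100.5, 153.8]
eef_rot: [[-0.001, -0.687, -0.727], [-0.0, -0.727, 0.687], [-1.0, 0.001, 0.0]]
ft_force: [0.2, 0.1, -3.7]
opening: 0.275
```

Emit:
move_arm --pt "0 0 -0.001 0 0" --pt "0 0 -0.002 0 0" --pt "0 0 -0.002 0 0"

```text
t: 7.3
tcp_pos: [531.8, 100.5, 153.4]
eef_rot: [[0.001, -0.687, -0.727], [0.0, -0.727, 0.687], [-1.0, -0.001, -0.001]]
ft_force: [-4.1, 0.6, 4.2]
opening: 0.274
```

```bash
python3 - <<'E'
from h import *
s=robot.sense();print(s['t'],s['tcp_pos'],s['ft_force'],s['opening'])
a=robot.grab_frame("scene");b=robot.grab_frame("top")
cv2.imwrite("pics/s4.png",a);cv2.imwrite("pics/t4.png",b)
cv2.imwrite("pics/c4.png",cv2.resize(a[160:300,220:380],(800,600),interpolation=cv2.INTER_CUBIC)[:600])
E
```

```text
7.3 [531.81407406 100.53624869 153.43565454] [-4.10010719  0.62398275  4.15910511] 0.27424161567849564
```

View pics/c4.png

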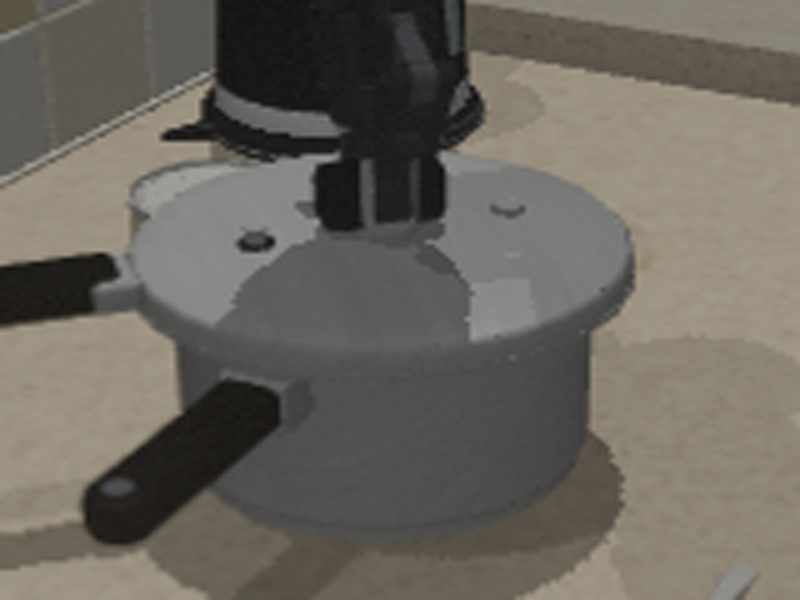

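The lid sits flat over the flange (lid edge from about (137,250) to (632,250) in the crop) and its handle is well clockwise of the pot's. The TCP height matches the predicted seat height. Now I'll ease the pressure and turn.

Emit:
move_arm --pt "0 0 0.001 0 0" --pt "0 0 0.001 3 0" --pt "0 0 0.001 7 0" --pt "0 0 0.001 11 0" --pt "0 0 0.001 15 0" --pt "0 0 0.001 19 0" --pt "0 0 0.001 23 0" --pt "0 0 0.001 27 0" --pt "0 0 0.001 31 0" --pt "0 0 0.001 35 0" --pt "0 0 0.001 38 0" --pt "0 0 0.001 38 0"

```text
t: 8.6
tcp_pos: [532.2, 100.6, 153.5]
eef_rot: [[0.001, -0.094, -0.996], [0.0, -0.996, 0.094], [-1.0, -0.0, -0.001]]
ft_force: [-0.1, -0.6, 0.5]
opening: 0.268
```

```bash
python3 - <<'E'
from h import *
s=robot.sense();print(s['t'],s['tcp_pos'],s['ft_force'],s['ft_torque'],np.degrees(np.arctan2(s['eef_rot'][1,2],s['eef_rot'][0,2])))
E
```

```text
8.6 [532.24428693 100.56951913 153.47582876] [-0.13798608 -0.60425708  0.49388109] [-0.03104365 -0.02923531  0.25018304] 174.62711005323214
```

Emit:
move_arm --pt "0 0 0 2 0" --pt "0 0 0 4 0" --pt "0 0 0 6 0" --pt "0 0 0 7 0" --pt "0 0 0 7 0" --pt "0 0 0 7 0"

```text
t: 9.2
tcp_pos: [531.9, 100.7, 153.5]
eef_rot: [[0.001, 0.026, -1.0], [0.0, -1.0, -0.026], [-1.0, -0.0, -0.001]]
ft_force: [-0.4, 1.4, 1.3]
opening: 0.272
```

```bash
python3 - <<'E'
from h import *
s=robot.sense();print(s['t'],s['tcp_pos'],s['ft_force'],s['ft_torque'],np.degrees(np.arctan2(s['eef_rot'][1,2],s['eef_rot'][0,2])))
cv2.imwrite("pics/s5.png",robot.grab_frame("scene"))
E
```

```text
9.2 [531.94694093 100.69587602 153.45270718] [-0.42143473  1.36584806  1.33047229] [ 0.39902154  0.1007357  -0.87378048] -178.49918343627823
```

Emit:
move_arm --pt "0 0 0 1 0" --pt "0 0 0 2 0" --pt "0 0 0 2 0"

```text
t: 9.55
tcp_pos: [531.8, 100.6, 153.5]
eef_rot: [[0.0, 0.063, -0.998], [0.0, -0.998, -0.063], [-1.0, -0.0, -0.0]]
ft_force: [0.2, 1.2, 1.3]
opening: 0.272
```

```bash
python3 - <<'E'
from h import *
s=robot.sense();print(s['t'],s['tcp_pos'],s['ft_force'],s['ft_torque'],np.degrees(np.arctan2(s['eef_rot'][1,2],s['eef_rot'][0,2])))
E
```

```text
9.55 [531.84561745 100.59393686 153.4811663 ] [0.16930413 1.240011   1.29218357] [ 0.45448411  0.06679636 -0.82892472] -176.36048921794108
```

Emit:
move_arm --pt "0 0 0 0 0.5" --pt "0 0 0 0 1" --pt "0 0 0 0 1" --pt "0 0 0 0 1" --pt "0 0 0 0 1" --pt "0 0 0.03 0 1" --pt "0 0 0.07 0 1" --pt "0 0 0.12 0 1" --pt "-0.02 -0.04 0.14 0 1" --pt "-0.04 -0.09 0.15 0 1" --pt "-0.06 -0.14 0.15 0 1" --pt "-0.08 -0.19 0.15 0 1"

```text
t: 10.75
tcp_pos: [455.4, -79.2, 303.9]
eef_rot: [[0.001, 0.064, -0.998], [0.0, -0.998, -0.064], [-1.0, -0.0, -0.001]]
ft_force: [1.2, -0.5, 0.2]
opening: 1.001
```

Emit:
move_arm --pt "-0.01 -0.05 0 0 1" --pt "-0.02 -0.1 0 0 1" --pt "-0.03 -0.15 0 0 1" --pt "-0.04 -0.2 0 0 1" --pt "-0.05 -0.25 0 0 1" --pt "-0.05 -0.25 0 0 1"

```text
t: 11.35
tcp_pos: [404.4, -332.0, 302.4]
eef_rot: [[-0.002, 0.057, -0.998], [-0.0, -0.998, -0.057], [-1.0, 0.0, 0.002]]
ft_force: [0.1, 0.1, -0.6]
opening: 0.997
```

```bash
python3 - <<'E'
from h import *
s=robot.sense();print(s['t'],s['tcp_pos'],s['ft_force'])
a=robot.grab_frame("scene");b=robot.grab_frame("top")
cv2.imwrite("pics/s6.png",a);cv2.imwrite("pics/t6.png",b)
cv2.imwrite("pics/c6.png",np.hstack([cv2.resize(a[160:300,220:380],(400,350)),cv2.resize(b[160:290,190:340],(400,350))]))
c=np.array([529.8,98.6])
for _ in range(3):
    f,n,sd=circ("top",b,c,111,103,np.r_[100:165:4,200:260:4,285:430:4],w=9);c=f[:2]
print("lid",f,n,sd)
for m,A,e0,e1 in dark(b,(190,195,240,225)): print("handle",A,m,e0,e1,plane("top",[m,e0,e1],126),np.degrees(np.arctan2(*(plane("top",[m],126)[0]-c)[::-1])))
for m,A,e0,e1 in dark(b,(255,195,295,225)): print("grip",A,m,plane("top",[m,e0,e1],156))
for m,A,e0,e1 in dark(b,(300,190,335,230)): 
    p=plane("top",[m],88);print("loop",m,p,np.degrees(np.arctan2(*(c-p[0])[::-1])))
E
```

```text
11.35 [ 404.35542506 -332.03804825  302.44690065] [ 0.1377003   0.1147586  -0.55680975]
lid [530.58486383  99.15934837 103.43430491] 68 0.7137849253032049
handle 323 [213.49226006 211.78018576] [230.04784943 210.89957339] [195.98465099 212.71143724] [[520.16768994 252.27121362]
 [522.69068912 207.75676263]
 [517.49076252 299.50135451]] 93.89219804757754
grip 177 [269.49152542 207.82485876] [[529.99952937  98.41241773]
 [531.30164221  73.40359389]
 [528.69573285 123.45469835]]
loop [315.26666667 206.32666667] [[537.43960591 -18.69613694]] 93.32870224839955
```

View pics/c6.png

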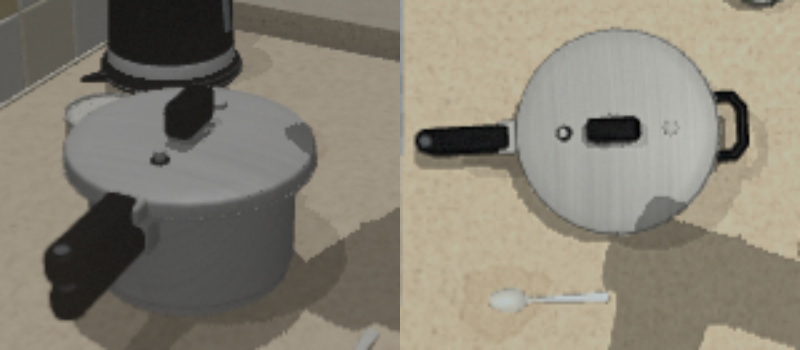

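The scene crop shows the lid handle directly above the pot's (tips near (60,250) and (65,295)). From the top, the lid handle (93.9°) and the loop handle (turned about +2°, to 93.8°) agree, so the lugs are at the stops. The spoon is unmoved.

```bash
python3 -c "
from cell import robot
print(robot.finish_job())"
```

```text
the job is handed in; nothing more can be done
None
```

The pressure cooker is closed: the lid sits on the pot and is turned home, and I handed the job in at about 11.5 s of the 51 s allowed. The hand-in reports no verdict, so success rests on my own checks.

I gripped the lid by its bar and lowered it slowly, with its handle about 45° clockwise of the pot's handle. It went through the gaps with no resistance and touched down at the expected seat height. I then turned it counter-clockwise with the wrist, still holding the bar, rather than pushing on its handle. After that I let go and moved the arm clear.

- **Locked position:** In the last pictures the lid's handle is at 93.9° and the pot's, judged from its loop handle, at about 93.8°. Their points are therefore under 1 mm apart sideways.
- **Centring:** The lid's centre measures (530.6, 99.2) mm and the pot's starting centre was (529.8, 98.6) mm, so they agree to about 1 mm. The pot's centre was not measured again once the lid covered it.
- **Pot movement:** The last few degrees of turning met a steady torque of about 0.8 N·m and carried the pot round by about 2°. I took that as the lugs reaching the stops. I did not see the lugs themselves.
- **Lid height:** This comes from the arm's height at contact and the side view, not a separate measurement.
- **Other items:** The teaspoon looks unmoved in the last picture. I did not measure the jar and tin again, but nothing came near them.

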